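Put the wax-sealing kit away in its holders

TASK

Put the four things of the wax-sealing kit away in the wooden holders made for them: the seal stamp upright in the small deep round cup, the candle upright in the wide shallow round dish, and the bar of sealing wax and the matchbox each lying flat on the tray with the green outline of its own size, centred on the outline and in line with it, either way round. Leave the dropper bottle and the ramekin of crackers standing where they are.

Things in the scene. Friction and masses are not known exactly. Their poses are not given: they have to be found in the camera images.
- seal_stamp: Seal stamp standing upright, round, 26 mm across at its widest and 77 mm tall: a short brass foot 23 mm across and 18 mm high, above it a turned dark wooden handle, waisted above the foot and widest near the top. Origin at the centre of its underside, z up. About 80 g. Take it by the handle, well above the foot.
- votive_candle: Cream candle in a clear glass, round, 62 mm across at the rim (52 mm at the foot) and 55 mm tall, standing upright. Origin at the centre of its underside, z up. About 120 g.
- sealing_wax: Plain red bar of sealing wax lying flat, 12 mm (own x) by 75 mm (own y) by 12 mm high. Origin at the centre of its underside, z up. About 20 g.
- matchbox: Red matchbox with black sides lying flat, 36 mm (own x) by 55 mm (own y) by 14 mm high. Origin at the centre of its underside, z up. About 25 g.
- stamp_cup: Holder of the seal stamp: small round cup of pale wood, fixed to the worktop, 60 mm across outside and 26 mm high, with an open round well 46 mm across whose floor is 6 mm above the worktop, a small round green felt spot 26 mm across in the middle of the floor. Origin: centre of its underside.
- candle_dish: Holder of the candle: wide shallow round dish of pale wood, fixed to the worktop, 92 mm across outside and 14 mm high, 80 mm across inside, its floor 6 mm above the worktop, a round green felt spot 62 mm across in the middle. Origin: centre of its underside.
- wax_tray: Holder of the sealing wax: narrow pale wooden tray, fixed to the worktop, 34 mm (own x) by 105 mm (own y), its floor 6 mm above the worktop, with a narrow green felt outline 12 x 75 mm in the middle (long side along own y). At each y end a lip 6 mm thick, top 14 mm above the worktop, lips 93 mm apart inside; the long sides are open. Origin: centre of its underside.
- match_tray: Holder of the matchbox: short broad pale wooden tray, fixed to the worktop, 56 mm (own x) by 85 mm (own y), its floor 6 mm above the worktop, with a green felt outline 36 x 55 mm in the middle (long side along own y). At each y end a lip 6 mm thick, top 14 mm above the worktop, lips 73 mm apart inside; the long sides are open. Origin: centre of its underside.
- dropper_bottle: Bystander, to be left alone: small dropper bottle with a black rubber top, 31 mm across and 102 mm tall, standing loose. Origin at the centre of its underside.
- cracker_ramekin: Bystander, to be left alone: white ramekin of crackers, 69 mm across and 39 mm tall, standing loose. Origin at the centre of its underside.
Not all that is in view belongs to the job. What is shaped like the votive_candle but turquoise or yellow is not meant.

How it is judged:
At the end, for the whole second after the job is handed in: Stamp in the cup, candle in the dish, wax and matchbox on their trays: each centre within 12 mm of its holder's, underside 3 to 10 mm above the worktop, within 0.1 rad of upright or flat, wax and matchbox within 0.2 rad of their trays' long direction (either way round), all at rest (horizontal distance between seal_stamp and stamp_cup below 0.012 m and z of seal_stamp in the frame of stamp_cup between 0.003 and 0.01 m and angle between each of seal_stamp, votive_candle, sealing_wax, matchbox's own z axis and vertical below 0.1 rad and linear speed of each of seal_stamp, votive_candle, sealing_wax, matchbox below 0.02 m/s and horizontal distance between votive_candle and candle_dish below 0.012 m and z of votive_candle in the frame of candle_dish between 0.003 and 0.01 m and horizontal distance between sealing_wax and wax_tray below 0.012 m and z of sealing_wax in the frame of wax_tray between 0.003 and 0.01 m and angle between the y axis of sealing_wax and the y axis of wax_tray, either way round below 0.2 rad and horizontal distance between matchbox and match_tray below 0.012 m and z of matchbox in the frame of match_tray between 0.003 and 0.01 m and angle between the y axis of matchbox and the y axis of match_tray, either way round below 0.2 rad); the robot touches nothing.
It fails at once if the dropper bottle is moved more than 20 mm or tipped (distance of dropper_bottle from where it was at the start of the episode above 0.02 m or angle between dropper_bottle's own z axis and vertical above 0.35 rad).
It fails at once if the ramekin of crackers is moved more than 20 mm or tipped (distance of cracker_ramekin from where it was at the start of the episode above 0.02 m or angle between cracker_ramekin's own z axis and vertical above 0.35 rad).
It also fails if it takes over 109 s, if anything falls off the work surface, if the arm or the gripper's body presses on something with over 40 N, if the wrist force passes 120 N, or if a joint passes its speed limit or range.

ROBOT

A 6-joint arm with a two-finger parallel gripper is mounted at the origin on a cart in front of the work surface, level with it; the furniture and walls round the work are solid. World frame = base frame: x ahead of the robot, y to its left, z up, the work surface at z = 0. Lengths are in m, angles in rad, forces in N, time in s.
With the tool pointing down it reaches from about 0.425 to 0.95 m from the base axis. Payload 3.5 kg.
Tool frame: the origin (TCP) lies at the very end of the fingers, on their centre line; the grasp point (between the pads) lies ctrl.pinch_z behind it (ctrl.pinch_z is the distance from the TCP to the grasp point, in m); z points along the fingers, y is the line along which they close (so a half turn about z gives the same grasp; the last joint's range is limited). The gripper opens to 85 mm and grips with 20 to 120 N. Pads are 22 mm wide; open, the fingers measure 114 mm over their backs; the gripper's body (76 mm by 85 mm) begins 54 mm behind the grasp point. The pads swing forward as they close: fully open they stand 13 mm farther back than shut.
Start: joints at [1.103, 0.286, 1.577, -0, 1.279, -0.15], TCP at [0.211, 0.641, 0.231] pointing down, gripper open.
Joint ranges: [-2.77, 2.77], [-0.9, 2.22], [0.21, 2.48], [-1.53, 4.67], [0.24, 2.81], [-2.84, 2.84]. Speed limits (rad/s): [2.79, 2.79, 3.14, 3.14, 3.14, 3.14].

INTERFACE

Orientations are given as a unit quaternion [x, y, z, w].
In Python, from plant import ctrl gives the robot as it stands.
- The arm moves only by the shell command python3 -m inch 'ROWS' [FORCE]. ROWS is a JSON object with one list for each field, all of the same length, 1 to 10, a row being the entries at one place: x, y, z (the shift in a scale on which 1.0 is 0.8 m), rx, ry, rz (a rotation vector in shares of 90 degrees (1.0 is 90 degrees)), jaw (the opening from 0.0 (shut) to 1.0 (fully open)); each row is the pose to reach, as a shift and turn from the pose commanded when the command began, along the tool's axes at that moment; what a row does not reach only later rows make up. A row lasts 1/8 s, in which the tool goes at most 0.0625 m and 0.188 rad, less where a joint would pass 70% of its speed; a pose out of reach is approached as far as the arm can. The fingers move at their own pace and stop on an object; FORCE is the grip in N (left out, the last holds). Time passes only in rows, so rows that do not move let the fingers close. It prints the time, the measured TCP pose, the force, the opening and the grip force at its end. Shift and turn numbers lie between -1 and 1, and a call with a number outside is refused. Input that does not fit is refused with a message, and nothing moves.
- ctrl.get_state(): the state, without advancing time (a new reading comes with each control period).
- ctrl.read_camera(name): name is "scene" or "top" or "wrist"; returns a dict with "pixels" (384x512x3 uint8, red, green, blue), "camera_matrix" (3x3 intrinsics, pixels), "xyz" and "orientation" of the camera in the world. Camera axes: x right, y down, z forward; pixel columns grow to the right and rows downward; lengths in m; the calibration is good to about 2 mm. A picture is of the moment at which its call begins. There is no depth.
- ctrl.sign_off(): hands the job in; it is judged then, once.
Trained networks look in the newest picture that a camera, given by its name, has taken for a name from the list of things; names that differ only in an ending like _2 or _b are one class to them, and where a whole thing is asked for, a point or a joint stands for the part that bears it (a point fixed in the world has none). Each returns a list of dicts, best first, with "conf" (0 to 1); they miss things now and then, are a little off and sometimes report something else, mostly with a low value. They report only what shows in the picture. A call takes as long as a camera call. They do not tell look-alikes from the thing itself.
- ctrl.recognise(camera, thing): "position" ([x, y, z] in m, in world coordinates, good to about 4 mm: the middle of the surface that is visible of it).
- ctrl.masks_of(camera, thing): "region" (384x512 bool, what is visible of it).
- ctrl.mark_of(camera, thing): "position" ([x, y, z] in m, in world coordinates, good to about 4 mm: a listed point, or the origin of a listed thing).
The state is a dict: "time": time; "qpos": joint angles; "dq": joint speeds; "joint_efforts": joint torques, N m; "eef_pos": TCP position; "tcp_rot": TCP orientation; "contact_force": force on the tool from outside, world axes, zero at the start; "wrist_torque": the same for the moment, N m; "opening": opening from 0.0 (shut) to 1.0 (fully open); "finger_force": force on a finger pad.
Only numpy, scipy, OpenCV 4.12 (cv2) and the standard library are available. Lean on these libraries where they do the work, as an engineer would, in place of code of your own. Each camera call takes 0.05 s, during which the arm holds its last target. There are 200 camera calls.

## Working session

There is one attempt and no reset: what is moved stays moved. The work goes in short steps, Python scripts to look and compute and a shell command to move; the robot and the scene stay as the last step left them, time stands still between calls to the robot, and variables do not carry over. Pictures are saved under pics/ and viewed, at most 18 in all, crops included, and the job is handed in when it is done.

```bash
mkdir -p pics
cat > h.py <<'E'
import numpy as np, cv2
from plant import ctrl
from scipy.spatial.transform import Rotation as R
def cam(n):
    return ctrl.read_camera(n)
def save(c,f,crop=None,s=1):
    p=c["pixels"][:,:,::-1]
    if crop: p=p[crop[1]:crop[3],crop[0]:crop[2]]
    cv2.imwrite("pics/"+f,cv2.resize(p,None,fx=s,fy=s,interpolation=cv2.INTER_CUBIC))
def ray(c,uv,z):
    d=R.from_quat(c["orientation"]).apply(np.linalg.inv(c["camera_matrix"])@[uv[0],uv[1],1]); o=np.array(c["xyz"])
    return o+d*(z-o[2])/d[2]
def proj(c,p):
    q=c["camera_matrix"]@R.from_quat(c["orientation"]).inv().apply(np.array(p)-c["xyz"]); return q[:2]/q[2]
E
python3 - <<'E'
from h import *
T=cam("top");save(T,"top.png",s=1.5);S=cam("scene");save(S,"scene.png",s=1.5)
print(T["xyz"],S["xyz"],ctrl.pinch_z,ctrl.get_state())
for n in "seal_stamp votive_candle sealing_wax matchbox stamp_cup candle_dish wax_tray match_tray dropper_bottle cracker_ramekin".split():
  for c,C in (("top",T),("scene",S)):
    print(n,c,[(round(d["conf"],2),np.round(d["position"],3).tolist(),proj(C,d["position"]).astype(int).tolist()) for d in ctrl.mark_of(c,n)[:4]])
E
```

```text
[0.29522519 0.08210105 1.23505427] [ 1.00325029 -1.28000255  1.12043106] 0.0187 {'time': 0.1, 'qpos': array([ 1.10304273e+00,  2.87111136e-01,  1.57804086e+00, -1.53616779e-05,
        1.27858301e+00, -1.49980902e-01]), 'dq': array([-0.00017629,  0.0004454 , -0.00326147,  0.00173233, -0.00200694,
        0.00101836]), 'joint_efforts': array([ 4.77347585e-04, -4.07294476e+01, -2.93699813e+01, -1.86799825e-04,
        3.39838174e-03, -2.11094937e-05]), 'eef_pos': array([0.21059703, 0.64068101, 0.23005723]), 'tcp_rot': array([ 1.58216398e-01,  9.87403881e-01, -1.02271980e-03, -3.18610293e-04]), 'contact_force': array([-0.2682954 ,  0.4915207 ,  0.40906476]), 'wrist_torque': array([-0.01492813,  0.01701139,  0.07331814]), 'finger_force': 0.0, 'opening': 1.0022146965266074}
seal_stamp top [(0.61, [0.43, -0.324, -0.001], [376, 227])]
seal_stamp scene [(0.49, [0.434, -0.328, 0.0], [181, 266])]
votive_candle top [(0.86, [0.694, -0.1, 0.002], [305, 148]), (0.57, [0.42, 0.4, -0.0], [151, 229]), (0.57, [0.388, 0.527, -0.001], [111, 239]), (0.55, [0.596, 0.171, 0.002], [224, 176])]
votive_candle
[... 586 characters left out ...]
[227, 223])]
candle_dish scene [(0.87, [0.443, 0.163, 0.0], [234, 181]), (0.29, [0.591, -0.149, -0.001], [245, 240])]
wax_tray top [(0.56, [0.596, 0.309, -0.004], [182, 177])]
wax_tray scene [(0.44, [0.6, 0.316, -0.001], [282, 167])]
match_tray top [(0.86, [0.589, -0.148, -0.0], [320, 178])]
match_tray scene [(0.75, [0.59, -0.149, 0.0], [244, 239])]
dropper_bottle top [(0.61, [0.428, 0.319, -0.002], [177, 227]), (0.37, [0.438, 0.008, 0.002], [274, 224])]
dropper_bottle scene [(0.6, [0.428, 0.319, -0.002], [243, 160])]
cracker_ramekin top [(0.64, [0.589, -0.012, -0.002], [279, 179])]
cracker_ramekin scene [(0.67, [0.426, 0.321, -0.007], [243, 161]), (0.66, [0.582, -0.011, 0.003], [254, 213])]
```

View pics/top.png

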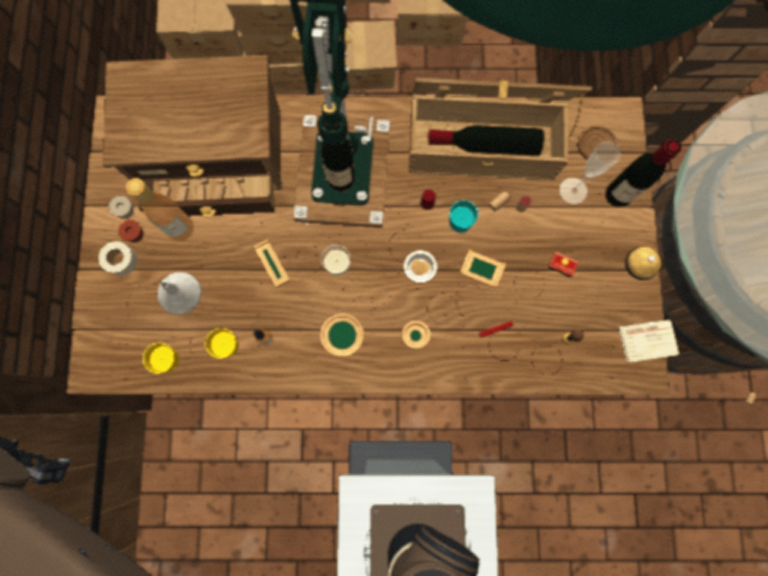

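View pics/scene.png

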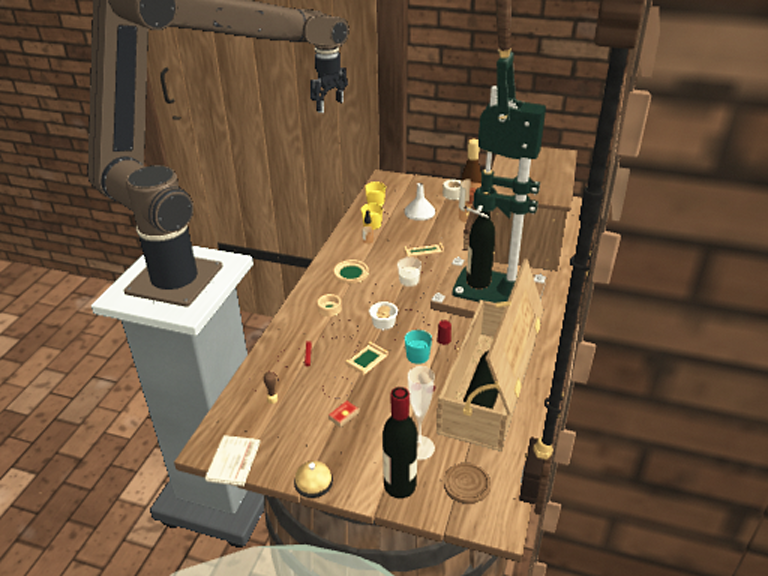

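The top picture shows four candle-shaped things: turquoise at (309,144), yellow at (107,239) and (148,229), and cream at (224,173). Cream fits the description. The stamp is at (383,224), the wax at (331,219), the matchbox at (376,176), the cup at (277,223), the dish at (228,223), the wax tray at (181,176) and the match tray at (322,178). I'll confirm the candidates in one crop and get the orientations.

```bash
cat >> h.py <<'E'
def go(p,ang=None,rel=None):
    """print tool-frame shift/turn from the present pose to TCP world p, closing line at world angle ang (deg)"""
    s=ctrl.get_state(); r=R.from_quat(s["tcp_rot"]); d=r.inv().apply(np.array(p)-s["eef_pos"])
    y=r.apply([0,1,0]); a=np.degrees(np.arctan2(y[1],y[0])); out=[0,0,0]
    if ang is not None:
        t=(ang-a+90)%180-90; a2=np.radians(a+t)
        Y=np.array([np.cos(a2),np.sin(a2),0]);Z=np.array([0,0,-1.]);X=np.cross(Y,Z)
        out=(r.inv()*R.from_matrix(np.c_[X,Y,Z])).as_rotvec()
    print("tcp",np.round(s["eef_pos"],3),"yaw %.1f"%a,"shift",np.round(d,4),"rotvec",np.round(out,3),"dist %.3f"%np.linalg.norm(d),"q6 %.2f"%s["qpos"][5],"t %.1f"%s["time"])
def rect(c,cn,thing,z,near=None):
    """rectangle of mask on plane z: centre, long-axis angle deg, sizes"""
    o=[]
    for m in ctrl.masks_of(cn,thing)[:3]:
        v,u=np.nonzero(m["region"])
        P=np.array([ray(c,(a,b),z)[:2] for a,b in zip(u,v)]).astype(np.float32)*1000
        (cx,cy),(w,h),a=cv2.minAreaRect(P); a=a if w>h else a+90
        if w*h<1: continue
        print(thing,"%.2f"%m["conf"],"ctr",np.round([cx,cy],1),"mean",np.round(P.mean(0),1),"long %.1f"%((a+90)%180-90),"size",np.round([max(w,h),min(w,h)],1),"px",int(u.mean()),int(v.mean()))
E
python3 - <<'E'
from h import *
T=cam("top");save(T,"c1.png",(85,125,405,260),2.5)
for n,z in (("wax_tray",.006),("match_tray",.006),("sealing_wax",.012),("matchbox",.014),("votive_candle",.055),("stamp_cup",.026),("candle_dish",.014)): rect(T,"top",n,z)
go([.50,.17,.27],90)
E
```

```text
wax_tray 0.85 ctr [599.7 314.2] mean [598.8 314.4] long 30.1 size [101.   33.2] px 180 175
match_tray 0.94 ctr [ 588.2 -148.8] mean [ 587.7 -149.3] long 67.6 size [83.8 54.3] px 321 179
votive_candle 0.96 ctr [388.  524.6] mean [386.6 524.1] long -89.9 size [74.3 57.9] px 106 238
votive_candle 0.91 ctr [ 691.6 -100.9] mean [691.8 -99.7] long -1.2 size [67.8 57.9] px 307 143
votive_candle 0.84 ctr [415.8 401.2] mean [417.3 400.7] long 46.5 size [64.7 57.2] px 147 228
stamp_cup 0.87 ctr [440.1   1.1] mean [439.6   1.2] long 0.1 size [57.2 53.9] px 276 223
candle_dish 0.55 ctr [441.4 159.8] mean [441.5 158.2] long 0.1 size [89.8 86.2] px 227 222
candle_dish 0.55 ctr [442.3  -0.5] mean [442.4  -1.3] long -45.3 size [59.3 56.3] px 277 222
tcp [0.211 0.641 0.231] yaw 71.8 shift [-0.4219 -0.3573 -0.0387] rotvec [ 0.    -0.    -0.318] dist 0.554 q6 -0.15 t 1.5
```

View pics/c1.png

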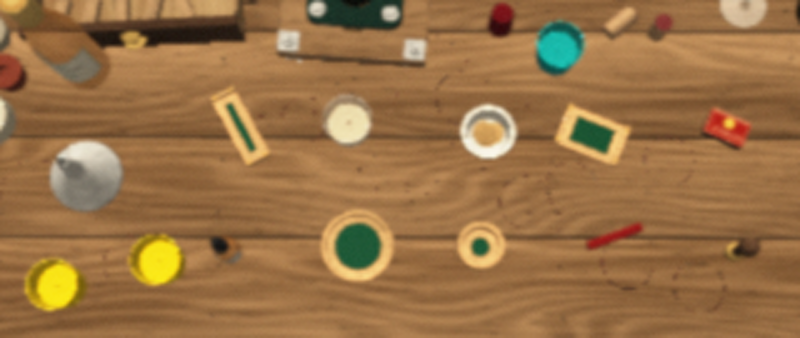

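The crop confirms it: the cream candle in clear glass is at crop (348,120). The turquoise one at (560,47) and the yellow ones at (158,260) and (52,285) are not meant. Moving over to look with the wrist camera.

Careful with the scale: shifts go in shares of 0.8 m and turns go in shares of 90 degrees. That gives: -0.42 m / 0.8 = -0.525, -0.357 m / 0.8 = -0.4463, -0.318 rad / 1.5708 = -0.2024.

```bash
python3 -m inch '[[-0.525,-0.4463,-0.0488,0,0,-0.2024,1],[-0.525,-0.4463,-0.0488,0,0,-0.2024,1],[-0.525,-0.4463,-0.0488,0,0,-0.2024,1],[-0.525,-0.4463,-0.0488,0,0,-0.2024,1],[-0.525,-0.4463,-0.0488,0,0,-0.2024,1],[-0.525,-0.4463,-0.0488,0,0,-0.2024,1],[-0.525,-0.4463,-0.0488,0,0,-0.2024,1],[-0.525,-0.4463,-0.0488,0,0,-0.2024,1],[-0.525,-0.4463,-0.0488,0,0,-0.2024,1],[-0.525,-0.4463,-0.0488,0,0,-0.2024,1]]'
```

```text
refused: ROWS must be an object with one list for each field. Nothing was moved.
```

The error is about the shape of the input: an object with one list for each field. Fixing that and sending the same move.

```bash
python3 -m inch '{"x": [-0.525,-0.525,-0.525,-0.525,-0.525,-0.525,-0.525,-0.525,-0.525,-0.525],"y": [-0.4463,-0.4463,-0.4463,-0.4463,-0.4463,-0.4463,-0.4463,-0.4463,-0.4463,-0.4463],"z": [-0.0488,-0.0488,-0.0488,-0.0488,-0.0488,-0.0488,-0.0488,-0.0488,-0.0488,-0.0488],"rx": [0,0,0,0,0,0,0,0,0,0],"ry": [0,0,0,0,0,0,0,0,0,0],"rz": [-0.2024,-0.2024,-0.2024,-0.2024,-0.2024,-0.2024,-0.2024,-0.2024,-0.2024,-0.2024],"jaw": [1,1,1,1,1,1,1,1,1,1]}'
python3 - <<'E'
from h import *
W=cam("wrist");save(W,"w1.png")
print(W["xyz"],R.from_quat(W["orientation"]).as_matrix().round(2).tolist(),ctrl.get_state()["eef_pos"])
for n,z in (("wax_tray",.006),("votive_candle",.055),("candle_dish",.014)):
  rect(W,"wrist",n,z)
  print([(round(d["conf"],2),np.round(d["position"],3).tolist()) for d in ctrl.mark_of("wrist",n)])
E
```

```text
time: 2.75
eef_pos: [0.5, 0.168, 0.2709]
tcp_rot: [0.003, 1.0, -0.0, 0.001]
contact_force: [-0.8, 0.5, -0.3]
opening: 1.0
finger_force: 0.0
[0.42958932 0.16992507 0.4132458 ] [[0.01, 0.96, 0.28], [1.0, -0.0, -0.0], [-0.0, 0.28, -0.96]] [0.49892856 0.16960536 0.27053709]
wax_tray 0.84 ctr [598.5 314.2] mean [589.7 311. ] long 29.8 size [109.9  34.9] px 349 218
[(0.55, [0.601, 0.313, 0.002]), (0.17, [0.44, 0.157, 0.002])]
votive_candle 0.95 ctr [665.7 -81.6] mean [663.9 -81.6] long -55.0 size [72.4 33.8] px 92 278
votive_candle 0.81 ctr [396.7 468.7] mean [395.7 470. ] long 14.0 size [41.4 15.4] px 505 84
votive_candle 0.72 ctr [590.5 170.6] mean [590.3 171. ] long -0.3 size [73.9 60.1] px 261 232
[(0.81, [0.417, 0.401, -0.001]), (0.77, [0.7, -0.107, -0.001]), (0.73, [0.598, 0.168, -0.001])]
candle_dish 0.89 ctr [440.2 158.6] mean [439.1 158.3] long 89.7 size [90.7 88.7] px 251 121
[(0.95, [0.441, 0.156, 0.004])]
```

View pics/w1.png

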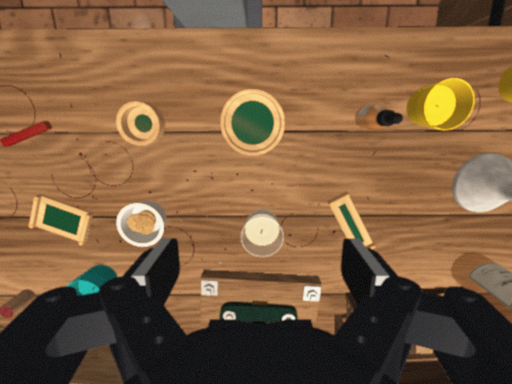

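The wrist view shows the candle at (262,232), the dish at (252,122), the wax tray at (350,220) and the ramekin at (141,223), with free space around the candle. Going down to grip it.

In the tool's units: 0.252 m / 0.8 = 0.315, 0.15 m / 0.8 = 0.1875.

```bash
python3 -m inch '{"x": [-0.1225,-0.1225,-0.1225,-0.1225,-0.1225,-0.1225,-0.1225],"y": [0,0,0,0,0,0,0],"z": [0.0625,0.125,0.1875,0.25,0.2875,0.315,0.315],"rx": [0,0,0,0,0,0,0],"ry": [0,0,0,0,0,0,0],"rz": [0,0,0,0,0,0,0],"jaw": [1,1,1,1,1,1,1]}' 40
python3 -m inch '{"x": [0,0,0,0,0,0],"y": [0,0,0,0,0,0],"z": [0,0,0,0,0,0],"rx": [0,0,0,0,0,0],"ry": [0,0,0,0,0,0],"rz": [0,0,0,0,0,0],"jaw": [0,0,0,0,0,0]}' 40
```

```text
time: 3.98
eef_pos: [0.595, 0.1713, 0.0168]
tcp_rot: [-0.001, 1.0, -0.0, -0.002]
contact_force: [-0.2, 0.4, -0.1]
opening: 1.004
finger_force: 0.0
time: 4.72
eef_pos: [0.5981, 0.1711, 0.021]
tcp_rot: [0.0, 1.0, 0.0, 0.002]
contact_force: [-0.4, 0.2, 6.5]
opening: 0.687
finger_force: 43.0
```

```bash
python3 -m inch '{"x": [0,0,0.0625,0.125,0.175,0.1963,0.1963,0.1963],"y": [0,0,0,0,-0.015,-0.015,-0.015,-0.015],"z": [-0.0375,-0.075,-0.075,-0.075,-0.075,-0.075,-0.075,-0.075],"rx": [0,0,0,0,0,0,0,0],"ry": [0,0,0,0,0,0,0,0],"rz": [0,0,0,0,0,0,0,0],"jaw": [0,0,0,0,0,0,0,0]}'
python3 - <<'E'
from h import *
for c in("top","scene","wrist"):
  C=cam(c);save(C,"p_%s.png"%c)
  print(c,[(round(d["conf"],2),np.round(d["position"],3).tolist()) for d in ctrl.mark_of(c,"votive_candle")])
  rect(C,c,"votive_candle",.11)
go([.4405,.158,.024],90)
E
```

```text
time: 5.72
eef_pos: [0.4411, 0.159, 0.0791]
tcp_rot: [0.0, 1.0, 0.0, 0.001]
contact_force: [0.6, 0.7, -1.0]
opening: 0.688
finger_force: 43.6
top [(0.87, [0.696, -0.1, 0.004]), (0.78, [0.389, 0.527, -0.001]), (0.56, [0.417, 0.4, 0.002]), (0.36, [0.586, -0.147, 0.001])]
votive_candle 0.84 ctr [673.1 -93.9] mean [673.3 -91.7] long -1.2 size [64.6 58.2] px 307 143
votive_candle 0.72 ctr [386.6 502.8] mean [385.1 503.3] long -89.9 size [67.8 49.4] px 106 237
votive_candle 0.68 ctr [411.8 385. ] mean [411.5 385.4] long -87.3 size [61.5 59.7] px 147 229
scene [(0.79, [0.699, -0.101, -0.006]), (0.7, [0.439, 0.162, 0.06]), (0.64, [0.391, 0.532, 0.003]), (0.52, [0.418, 0.406, 0.003]), (0.29, [0.433, -0.327, 0.001])]
votive_candle 0.61 ctr [465.5 126.2] mean [465.5 119.6] long -83.6 size [130.1  41.9] px 235 165
votive_candle 0.57 ctr [ 719.6 -188.5] mean [ 718.3 -185.8] long -73.8 size [103.7  54.6] px 278 230
votive_candle 0.45 ctr [433.4 401.6] mean [433.  402.1] long -71.4 size [111.7  47. ] px 250 128
wrist [(0.56, [0.438, 0.159, 0.058])]
votive_candle 0.90 ctr [433.2 160. ] mean [433.8 159.9] long 0.1 size [67.5 60.1] px 258 260
tcp [0.439 0.159 0.078] yaw 90.0 shift [-0.001  -0.0008  0.0542] rotvec [ 0. -0.  0.] dist 0.054 q6 -1.44 t 6.2
```

View pics/p_wrist.png

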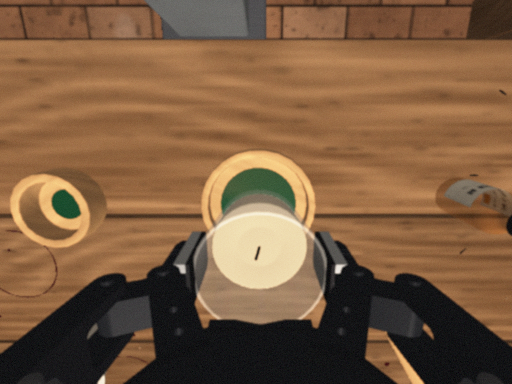

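The candle hangs straight at (260,260), above the dish at (258,200). Lowering and releasing.

In the tool's units: 0.054 m / 0.8 = 0.0675, -0.002 m / 0.8 = -0.0025.

```bash
python3 -m inch '{"x": [-0.0025,-0.0025,-0.0025,-0.0025,-0.0025,-0.0025,-0.0025,-0.0025,-0.0025],"y": [-0.0013,-0.0013,-0.0013,-0.0013,-0.0013,-0.0013,-0.0013,-0.0013,-0.0013],"z": [0.0375,0.06,0.0675,0.0675,0.0675,0.0675,0.0675,0.0675,0.0675],"rx": [0,0,0,0,0,0,0,0,0],"ry": [0,0,0,0,0,0,0,0,0],"rz": [0,0,0,0,0,0,0,0,0],"jaw": [0,0,0,0,0,1,1,1,1]}'
python3 -m inch '{"x": [0,0,0,0,0,0],"y": [0,0,0,0,0,0],"z": [-0.0625,-0.125,-0.1875,-0.25,-0.2875,-0.2875],"rx": [0,0,0,0,0,0],"ry": [0,0,0,0,0,0],"rz": [0,0,0,0,0,0],"jaw": [1,1,1,1,1,1]}'
python3 - <<'E'
from h import *
C=cam("wrist");save(C,"w2.png")
for n in("votive_candle","candle_dish"):
  print(n,[(round(d["conf"],2),np.round(d["position"],3).tolist()) for d in ctrl.mark_of("wrist",n)])
go([.45,-.17,.25],111); 
for q in (ctrl.mark_of("wrist","stamp_cup")): print(q)
E
```

```text
time: 7.3
eef_pos: [0.4412, 0.1578, 0.0241]
tcp_rot: [-0.0, 1.0, -0.0, -0.0]
contact_force: [-0.7, -1.3, -0.1]
opening: 1.002
finger_force: 0.0
time: 8.05
eef_pos: [0.4428, 0.1581, 0.2573]
tcp_rot: [-0.0, 1.0, 0.0, 0.003]
contact_force: [-0.8, 0.1, -0.1]
opening: 1.0
finger_force: 0.0
votive_candle [(0.85, [0.444, 0.155, 0.006]), (0.67, [0.419, 0.405, 0.001]), (0.35, [0.585, -0.152, -0.002])]
candle_dish []
tcp [0.44  0.158 0.252] yaw 90.0 shift [-0.0096 -0.3277  0.0025] rotvec [ 0.    -0.003 -0.366] dist 0.328 q6 -1.44 t 8.2
{'position': [0.4382, -0.0041, -0.0007], 'conf': 0.96}
```

View pics/w2.png

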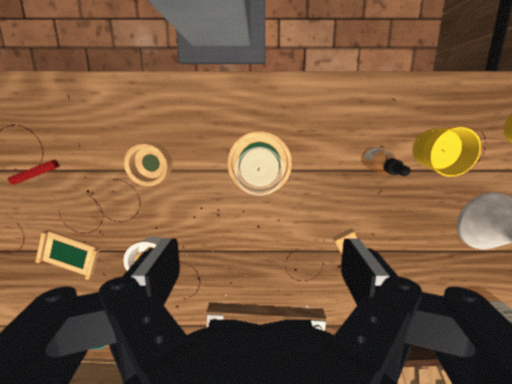

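The candle sits in the dish at (260,168), with the dish centre at (260,163). The next view covers the wax, stamp and matchbox.

In the tool's units: -0.41 m / 0.8 = -0.5125, -0.36 m / 0.8 = -0.45.

```bash
python3 -m inch '{"x": [0,0,0,0,0,0,0,0,0],"y": [-0.075,-0.15,-0.225,-0.3,-0.375,-0.45,-0.5125,-0.5125,-0.5125],"z": [0,0,0,0,0,0,0,0,0],"rx": [0,0,0,0,0,0,0,0,0],"ry": [0,0,0,0,0,0,0,0,0],"rz": [0,0,0,0,0,0,0,0,0],"jaw": [1,1,1,1,1,1,1,1,1]}'
python3 - <<'E'
from h import *
C=cam("wrist");save(C,"w3.png")
for n,z in (("sealing_wax",.012),("matchbox",.014),("match_tray",.006),("seal_stamp",.077),("stamp_cup",.026)):
  rect(C,"wrist",n,z)
  print(n,[(round(d["conf"],2),np.round(d["position"],3).tolist()) for d in ctrl.mark_of("wrist",n)])
# colour segmentation of red
h=cv2.cvtColor(C["pixels"],cv2.COLOR_RGB2HSV); m=(((h[...,0]<6)|(h[...,0]>173))&(h[...,1]>170)&(h[...,2]>90)).astype(np.uint8)
for cn in cv2.findContours(m,0,2)[0]:
  if cv2.contourArea(cn)>150:
    P=np.array([ray(C,p[0],.013)[:2] for p in cn],np.float32)*1000; print("red",cv2.minAreaRect(P),cn.mean((0,1)))
go([.455,-.175,.1],18)
E
```

```text
time: 9.38
eef_pos: [0.4408, -0.2514, 0.2526]
tcp_rot: [0.0, 1.0, 0.001, -0.001]
contact_force: [0.1, -0.2, 0.2]
opening: 1.001
finger_force: 0.0
sealing_wax 0.74 ctr [ 452.  -173.1] mean [ 451.8 -172.5] long -70.1 size [74.4 14.3] px 313 174
sealing_wax [(0.87, [0.456, -0.177, -0.003]), (0.74, [0.44, -0.003, -0.002])]
matchbox 0.63 ctr [ 592.5 -322.4] mean [ 592.2 -322.3] long 64.6 size [54.2 45.2] px 213 263
matchbox [(0.67, [0.599, -0.321, -0.005])]
match_tray 0.84 ctr [ 585.9 -148.3] mean [ 584.1 -154.7] long 68.0 size [85.3 56.6] px 319 255
match_tray [(0.91, [0.589, -0.153, -0.003]), (0.18, [0.452, -0.177, -0.004])]
seal_stamp 0.74 ctr [ 427.5 -317.7] mean [ 427.8 -318. ] long -46.4 size [34.3 22. ] px 201 166
seal_stamp [(0.76, [0.434, -0.325, 0.0])]
stamp_cup 0.65 ctr [438.   -6.7] mean [437.5  -6.4] long 72.0 size [72.4 58.4] px 437 166
stamp_cup 0.34 ctr [583.4  -8.5] mean [583.6  -7.3] long 62.2 size [87.6 63.7] px 419 261
stamp_cup [(0.79, [0.442, -0.004, 0.0])]
red ((595.6739501953125, -322.721435546875), (52.387779235839844, 32.26118850708008), 64.64520263671875) [211.27586207 263.40229885]
red ((452.6524353027344, -172.32876586914062), (12.967516899108887, 72.89141082763672), 20.129596710205078) [313.79487179 175.57692308]
tcp [ 0.441 -0.252  0.254] yaw 90.0 shift [-0.0135  0.077   0.1545] rotvec [-0.     0.     1.257] dist 0.173 q6 -2.29 t 9.9
```

View pics/w3.png

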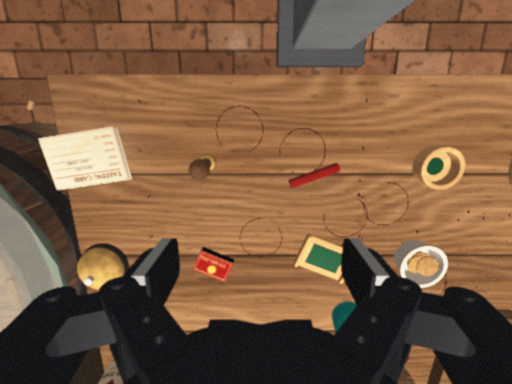

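The picture shows the wax at (314,176), the stamp at (201,166), the matchbox at (213,264) and the match tray at (322,256). Taking the wax next, with a hover and check first.

In the tool's units: 0.15 m / 0.8 = 0.1875, -0.011 m / 0.8 = -0.0138, 1.222 rad / 1.5708 = 0.7779.

```bash
python3 -m inch '{"x": [-0.0138,-0.0138,-0.0138,-0.0138,-0.0138,-0.0138,-0.0138,-0.0138],"y": [0.05,0.1,0.1,0.1,0.1,0.1,0.1,0.1],"z": [0.0625,0.125,0.1875,0.1875,0.1875,0.1875,0.1875,0.1875],"rx": [0,0,0,0,0,0,0,0],"ry": [0,0,0,0,0,0,0,0],"rz": [0.1197,0.2394,0.3591,0.4787,0.5984,0.7181,0.7779,0.7779],"jaw": [0.6,0.6,0.6,0.6,0.6,0.6,0.6,0.6]}'
cat >> h.py <<'E'
def red(C,z):
    h=cv2.cvtColor(C["pixels"],cv2.COLOR_RGB2HSV); m=(((h[...,0]<6)|(h[...,0]>173))&(h[...,1]>170)&(h[...,2]>70)).astype(np.uint8)
    for cn in cv2.findContours(m,0,2)[0]:
      if cv2.contourArea(cn)>150:
        P=np.array([ray(C,p[0],z)[:2] for p in cn],np.float32)*1000; (a,b),(w,h),t=cv2.minAreaRect(P)
        print("red",np.round([a,b],1),"long %.1f"%(((t if w>h else t+90)+90)%180-90),np.round([w,h],1),cn.mean((0,1)).astype(int))
E
python3 - <<'E'
from h import *
C=cam("wrist");red(C,.012)
go([.4525,-.1725,.004],20)
E
```

```text
time: 10.92
eef_pos: [0.4525, -0.1722, 0.1044]
tcp_rot: [0.573, 0.819, 0.0, 0.0]
contact_force: [-0.2, -0.5, 0.2]
opening: 0.597
finger_force: 0.0
red [ 453.6 -170.4] long -70.2 [11.4 74.6] [260 192]
tcp [ 0.452 -0.172  0.104] yaw 20.1 shift [-0.0003 -0.      0.1004] rotvec [0.    0.    0.002] dist 0.100 q6 -0.92 t 11.0
```

In the tool's units: 0.1 m / 0.8 = 0.125, 0.085 m / 0.8 = 0.1063.

```bash
python3 -m inch '{"x": [0.0013,0.0013,0.0013,0.0013,0.0013,0.0013,0.0013,0.0013,0.0013],"y": [0.0013,0.0013,0.0013,0.0013,0.0013,0.0013,0.0013,0.0013,0.0013],"z": [0.0625,0.1063,0.125,0.125,0.125,0.125,0.125,0.125,0.125],"rx": [0,0,0,0,0,0,0,0,0],"ry": [0,0,0,0,0,0,0,0,0],"rz": [0,0,0,0,0,0,0,0,0],"jaw": [0.6,0.6,0.6,0.6,0,0,0,0,0]}' 30
python3 -m inch '{"x": [0,0,0,0,0],"y": [0,0,0,0,0],"z": [-0.0625,-0.125,-0.1875,-0.245,-0.245],"rx": [0,0,0,0,0],"ry": [0,0,0,0,0],"rz": [0,0,0,0,0],"jaw": [0,0,0,0,0]}' 30
python3 - <<'E'
from h import *
C=cam("wrist");red(C,.207);
go([.599,.314,.2],120)
go([.599,.314,.2],30-90)
E
```

```text
time: 12.1
eef_pos: [0.4542, -0.1716, 0.0059]
tcp_rot: [0.574, 0.819, 0.0, 0.001]
contact_force: [-0.1, -0.1, 5.7]
opening: 0.124
finger_force: 31.3
time: 12.72
eef_pos: [0.4552, -0.1723, 0.2053]
tcp_rot: [0.574, 0.819, 0.0, 0.005]
contact_force: [0.4, -0.8, -1.0]
opening: 0.13
finger_force: 30.5
red [ 455.9 -172.3] long -70.6 [11.9 77.9] [258 237]
tcp [ 0.454 -0.171  0.202] yaw 20.0 shift [0.4064 0.3025 0.0017] rotvec [5.000e-03 1.000e-03 1.396e+00] dist 0.507 q6 -0.92 t 12.8
tcp [ 0.454 -0.171  0.202] yaw 20.0 shift [0.4064 0.3025 0.0017] rotvec [5.000e-03 1.000e-03 1.396e+00] dist 0.507 q6 -0.92 t 12.8
```

In the tool's units: 0.406 m / 0.8 = 0.5075, 0.39 m / 0.8 = 0.4875, 1.396 rad / 1.5708 = 0.8887.

```bash
python3 -m inch '{"x": [0.0538,0.1075,0.1625,0.2163,0.27,0.325,0.3788,0.4325,0.4875,0.5075],"y": [0.04,0.08,0.1213,0.1613,0.2013,0.2413,0.2813,0.3225,0.3625,0.3775],"z": [0,0,0,0,0,0,0,0,0,0],"rx": [0,0,0,0,0,0,0,0,0,0],"ry": [0,0,0,0,0,0,0,0,0,0],"rz": [0.0955,0.191,0.2865,0.382,0.4775,0.573,0.6685,0.7639,0.8594,0.8887],"jaw": [0,0,0,0,0,0,0,0,0,0]}'
python3 -m inch '{"x": [0,0,0],"y": [0,0,0],"z": [0.1,0.1,0.1],"rx": [0,0,0],"ry": [0,0,0],"rz": [0,0,0],"jaw": [0,0,0]}'
python3 - <<'E'
from h import *
C=cam("wrist");save(C,"w4.png"); red(C,.127)
rect(C,"wrist","wax_tray",.006)
go([.599,.314,.010],120)
h=cv2.cvtColor(C["pixels"],cv2.COLOR_RGB2HSV); m=((h[...,0]>50)&(h[...,0]<95)&(h[...,1]>90)).astype(np.uint8)
for cn in cv2.findContours(m,0,2)[0]:
  if cv2.contourArea(cn)>100:
    P=np.array([ray(C,p[0],.006)[:2] for p in cn],np.float32)*1000; print("green",cv2.minAreaRect(P),cn.mean((0,1)))
E
```

```text
time: 14.02
eef_pos: [0.5968, 0.3164, 0.1969]
tcp_rot: [0.966, 0.259, -0.002, -0.0]
contact_force: [-0.7, -0.9, -0.2]
opening: 0.131
finger_force: 30.6
time: 14.4
eef_pos: [0.5959, 0.3129, 0.1169]
tcp_rot: [0.966, 0.259, -0.003, 0.0]
contact_force: [0.3, -1.0, -0.2]
opening: 0.126
finger_force: 30.6
red [598.  315.7] long 30.0 [73.  11.1] [259 223]
wax_tray 0.83 ctr [603.5 319. ] mean [614.4 324.9] long 29.4 size [91.7 34.7] px 260 167
tcp [0.599 0.314 0.122] yaw -60.0 shift [ 1.000e-04 -1.000e-04  1.117e-01] rotvec [ 0.    -0.002 -0.   ] dist 0.112 q6 1.38 t 14.5
green ((618.4872436523438, 325.9473571777344), (24.502756118774414, 8.398473739624023), 29.833112716674805) [260.4375 164.75  ]
green ((758.4762573242188, 186.61874389648438), (126.13125610351562, 55.36554718017578), 44.41584396362305) [480.62637363  95.3956044 ]
```

View pics/w4.png

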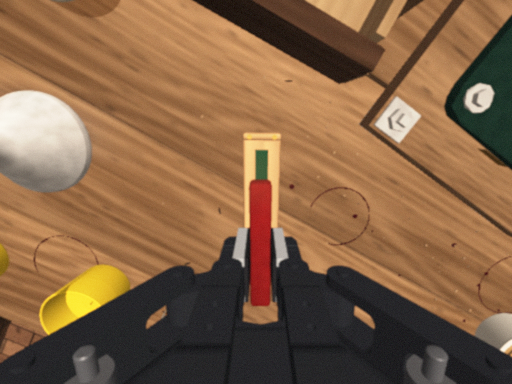

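The wax lies on the tray's axis (both near column 260) and lines up lengthwise to within about 2 mm. Lowering and releasing.

In the tool's units: 0.11 m / 0.8 = 0.1375, 0.095 m / 0.8 = 0.1188.

```bash
python3 -m inch '{"x": [0,0,0,0,0,0,0,0],"y": [0,0,0,0,0,0,0,0],"z": [0.075,0.1188,0.1375,0.1375,0.1375,0.1375,0.1375,0.1375],"rx": [0,0,0,0,0,0,0,0],"ry": [0,0,0,0,0,0,0,0],"rz": [0,0,0,0,0,0,0,0],"jaw": [0,0,0,0,0,0.5,0.5,0.5]}'
python3 -m inch '{"x": [0,0,0,0,0],"y": [0,0,0,0,0],"z": [-0.0625,-0.125,-0.2,-0.2625,-0.2625],"rx": [0,0,0,0,0],"ry": [0,0,0,0,0],"rz": [0,0,0,0,0],"jaw": [0.5,0.5,0.5,0.5,0.5]}'
python3 - <<'E'
from h import *
C=cam("wrist");save(C,"w5.png"); red(C,.018)
rect(C,"wrist","wax_tray",.006)
go([.43,-.323,.22],90)
go([.595,-.322,.22],155)
E
```

```text
time: 15.5
eef_pos: [0.598, 0.314, 0.0106]
tcp_rot: [0.966, 0.259, 0.0, -0.0]
contact_force: [-0.1, 0.3, -0.0]
opening: 0.506
finger_force: 0.0
time: 16.12
eef_pos: [0.6008, 0.315, 0.2278]
tcp_rot: [0.966, 0.259, 0.006, -0.0]
contact_force: [0.9, -0.1, -0.5]
opening: 0.497
finger_force: 0.0
red [598.9 315.1] long 28.5 [72.1  9.1] [258 187]
wax_tray 0.89 ctr [597.5 314.9] mean [599.2 316.6] long 29.3 size [106.2  33.4] px 258 171
tcp [0.598 0.314 0.221] yaw -60.0 shift [-4.640e-01  4.675e-01  4.000e-04] rotvec [-0.    -0.001  0.524] dist 0.659 q6 1.38 t 16.2
tcp [0.598 0.314 0.221] yaw -60.0 shift [-0.3206  0.5492  0.0006] rotvec [ 0.    -0.001 -0.611] dist 0.636 q6 1.38 t 16.2
```

View pics/w5.png

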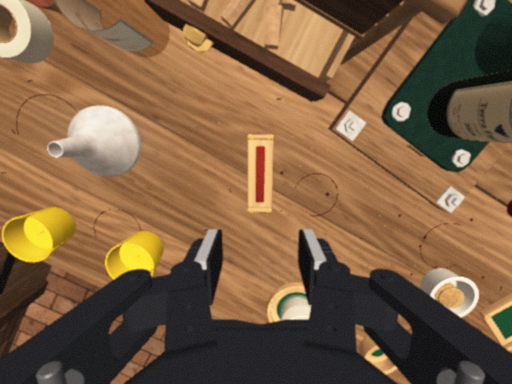

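The wax lies centred on its tray at (260,174). Matchbox next.

In the tool's units: 0.549 m / 0.8 = 0.6863, 0.495 m / 0.8 = 0.6188, -0.611 rad / 1.5708 = -0.389.

```bash
python3 -m inch '{"x": [-0.0375,-0.075,-0.1125,-0.15,-0.1938,-0.2338,-0.275,-0.3125,-0.3563,-0.4],"y": [0.0688,0.1375,0.2063,0.275,0.3438,0.4125,0.4813,0.55,0.6188,0.6863],"z": [0,0,0,0,0,0,0,0,0,0],"rx": [0,0,0,0,0,0,0,0,0,0],"ry": [0,0,0,0,0,0,0,0,0,0],"rz": [-0.0382,-0.0764,-0.1146,-0.1528,-0.191,-0.2292,-0.2674,-0.3056,-0.3438,-0.389],"jaw": [0.8,0.8,0.8,0.8,0.8,0.8,0.8,0.8,0.8,0.8]}'
python3 -m inch '{"x": [0,0,0,0],"y": [0,0,0,0],"z": [0.075,0.125,0.125,0.125],"rx": [0,0,0,0],"ry": [0,0,0,0],"rz": [0,0,0,0],"jaw": [0.8,0.8,0.8,0.8]}'
python3 - <<'E'
from h import *
C=cam("wrist");save(C,"w6.png"); red(C,.014)
print([(round(d["conf"],2),np.round(d["position"],3).tolist()) for d in ctrl.mark_of("wrist","matchbox")])
rect(C,"wrist","matchbox",.014)
go([.595,-.322,.005],154.6)
E
```

```text
time: 17.48
eef_pos: [0.5946, -0.312, 0.217]
tcp_rot: [0.843, 0.538, -0.001, -0.002]
contact_force: [1.5, 1.3, 0.9]
opening: 0.802
finger_force: 0.0
time: 17.98
eef_pos: [0.5963, -0.3108, 0.1207]
tcp_rot: [0.843, 0.538, 0.0, 0.0]
contact_force: [-1.1, 0.1, 1.1]
opening: 0.8
finger_force: 0.0
red [ 596.1 -324.5] long 66.8 [50.3 29.3] [263 210]
[(0.91, [0.598, -0.323, -0.001])]
matchbox 0.95 ctr [ 597.1 -321.4] mean [ 597.4 -320.4] long 64.3 size [58.1 36.5] px 265 201
tcp [ 0.597 -0.311  0.123] yaw -25.0 shift [-0.0105  0.0018  0.1182] rotvec [0.005 0.001 0.008] dist 0.119 q6 -0.20 t 18.1
```

View pics/w6.png

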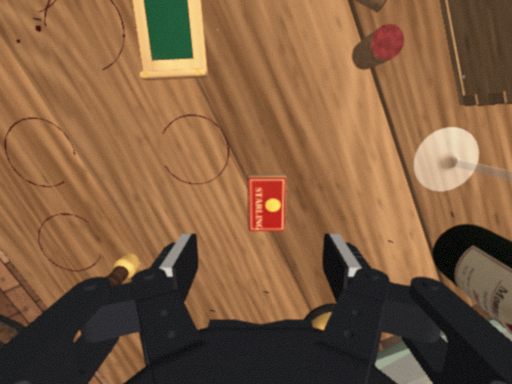

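The matchbox is at (266,204), just ahead of the fingers and slightly right of centre. Gripping it across its width.

In the tool's units: 0.121 m / 0.8 = 0.1513, 0.004 m / 0.8 = 0.005.

```bash
python3 -m inch '{"x": [-0.0125,-0.0125,-0.0125,-0.0125,-0.0125,-0.0125,-0.0125,-0.0125,-0.0125],"y": [0.005,0.005,0.005,0.005,0.005,0.005,0.005,0.005,0.005],"z": [0.075,0.125,0.1513,0.1513,0.1513,0.1513,0.1513,0.1513,0.1513],"rx": [0,0,0,0,0,0,0,0,0],"ry": [0,0,0,0,0,0,0,0,0],"rz": [0,0,0,0,0,0,0,0,0],"jaw": [0.8,0.8,0.8,0.8,0,0,0,0,0]}' 25
python3 -m inch '{"x": [0,0,0,0],"y": [0,0,0,0],"z": [-0.0375,-0.1,-0.15,-0.15],"rx": [0,0,0,0],"ry": [0,0,0,0],"rz": [0,0,0,0],"jaw": [0,0,0,0]}'
python3 - <<'E'
from h import *
C=cam("wrist");save(C,"w7.png"); red(C,.134)
rect(C,"wrist","match_tray",.006)
go([.588,-.149,.12],158)
E
```

```text
time: 19.25
eef_pos: [0.5971, -0.3227, 0.0022]
tcp_rot: [0.843, 0.537, 0.001, 0.002]
contact_force: [-1.1, 1.1, 6.2]
opening: 0.415
finger_force: 26.5
time: 19.75
eef_pos: [0.5978, -0.3233, 0.1249]
tcp_rot: [0.843, 0.538, 0.002, 0.005]
contact_force: [0.1, -0.6, 0.1]
opening: 0.415
finger_force: 25.8
red [ 596.2 -324.8] long 64.6 [54.6 36.4] [260 276]
match_tray 0.96 ctr [ 580.7 -164. ] mean [ 581.2 -163.2] long -24.7 size [59.2 49.8] px 161 32
tcp [ 0.595 -0.321  0.119] yaw -25.0 shift [ 0.1533 -0.0793 -0.0007] rotvec [ 0.     0.    -0.052] dist 0.173 q6 -0.21 t 19.9
```

In the tool's units: 0.153 m / 0.8 = 0.1913, 0.1 m / 0.8 = 0.125, -0.052 rad / 1.5708 = -0.0331.

```bash
python3 -m inch '{"x": [0.0625,0.125,0.1913,0.1913,0.1913,0.1913],"y": [-0.0325,-0.065,-0.1,-0.1,-0.1,-0.1],"z": [0,0,0,0,0.025,0.025],"rx": [0,0,0,0,0,0],"ry": [0,0,0,0,0,0],"rz": [-0.0127,-0.0255,-0.0331,-0.0331,-0.0331,-0.0331],"jaw": [0,0,0,0,0,0]}'
python3 - <<'E'
from h import *
C=cam("wrist");save(C,"w8.png"); red(C,.114)
rect(C,"wrist","match_tray",.006)
h=cv2.cvtColor(C["pixels"],cv2.COLOR_RGB2HSV); m=((h[...,0]>50)&(h[...,0]<95)&(h[...,1]>90)).astype(np.uint8)
for cn in cv2.findContours(m,0,2)[0]:
  if cv2.contourArea(cn)>100:
    P=np.array([ray(C,p[0],.006)[:2] for p in cn],np.float32)*1000; print("green",cv2.minAreaRect(P),cn.mean((0,1)))
go([.588,-.149,.006],158)
E
```

```text
time: 20.6
eef_pos: [0.5853, -0.1495, 0.0955]
tcp_rot: [0.829, 0.559, -0.002, -0.003]
contact_force: [-0.4, 0.1, -0.4]
opening: 0.414
finger_force: 25.8
red [ 585.7 -146.2] long 67.9 [44.8 27.4] [248 262]
red [ 585.8 -146.5] long 68.0 [50.3 33.9] [261 269]
match_tray 0.79 ctr [ 595.2 -127.9] mean [ 595.5 -127.6] long -22.0 size [56.9 45.6] px 262 171
green ((592.1397094726562, -136.28500366210938), (27.736345291137695, 33.419105529785156), 67.9773178100586) [257.43243243 186.72972973]
green ((443.05206298828125, 8.851272583007812), (7.8867926597595215, 16.455684661865234), 49.264312744140625) [22.         88.18181818]
green ((716.1769409179688, -107.57843780517578), (83.3614501953125, 77.2081298828125), 23.047731399536133) [394.1958042  93.5034965]
tcp [ 0.587 -0.15   0.098] yaw -22.1 shift [0.0016 0.0009 0.0918] rotvec [-0.003  0.    -0.002] dist 0.092 q6 -0.03 t 20.7
```

View pics/w8.png

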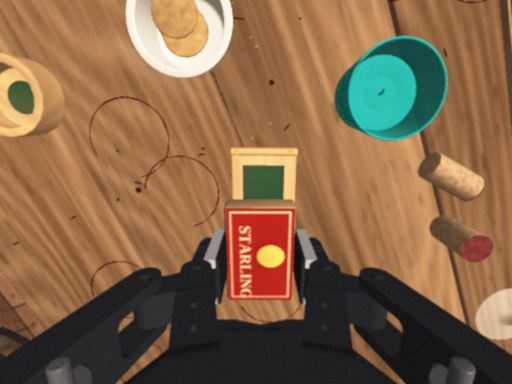

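The box is in line with the tray (box column 261, tray column 264). Lowering and releasing.

In the tool's units: 0.092 m / 0.8 = 0.115, 0.001 m / 0.8 = 0.0013.

```bash
python3 -m inch '{"x": [0,0,0,0,0,0,0,0],"y": [0.0013,0.0013,0.0013,0.0013,0.0013,0.0013,0.0013,0.0013],"z": [0.0625,0.1,0.115,0.115,0.115,0.115,0.115,0.115],"rx": [0,0,0,0,0,0,0,0],"ry": [0,0,0,0,0,0,0,0],"rz": [0,0,0,0,0,0,0,0],"jaw": [0,0,0,0,0,0.8,0.8,0.8]}'
python3 -m inch '{"x": [0,0,0,0,0,0],"y": [0,0,0,0,0,0],"z": [-0.0625,-0.125,-0.1875,-0.25,-0.25,-0.25],"rx": [0,0,0,0,0,0],"ry": [0,0,0,0,0,0],"rz": [0,0,0,0,0,0],"jaw": [0.8,0.8,0.8,0.8,0.8,0.8]}'
python3 - <<'E'
from h import *
C=cam("wrist");save(C,"w9.png"); red(C,.02)
rect(C,"wrist","match_tray",.006); rect(C,"wrist","matchbox",.02)
go([.43,-.323,.2],120)
E
```

```text
time: 21.7
eef_pos: [0.5885, -0.1495, 0.0075]
tcp_rot: [0.829, 0.559, 0.0, 0.0]
contact_force: [-0.0, -0.1, -0.3]
opening: 0.8
finger_force: 0.0
time: 22.45
eef_pos: [0.588, -0.1493, 0.2068]
tcp_rot: [0.829, 0.559, -0.0, -0.0]
contact_force: [-0.2, -0.3, 0.1]
opening: 0.799
finger_force: 0.0
red [ 587.  -150.3] long 68.0 [49. 30.] [257 179]
red [750.9 -26.1] long -22.0 [23.  30.4] [359  12]
match_tray 0.85 ctr [ 587.5 -146.6] mean [ 588.1 -141.3] long 67.7 size [86.8 55.7] px 258 167
matchbox 0.80 ctr [ 587.8 -149.5] mean [ 588.1 -148.8] long 68.0 size [56.4 38.5] px 260 175
tcp [ 0.587 -0.149  0.205] yaw -22.0 shift [-0.2203 -0.0806  0.0052] rotvec [-0.004  0.001  0.663] dist 0.235 q6 -0.03 t 22.6
```

View pics/w9.png

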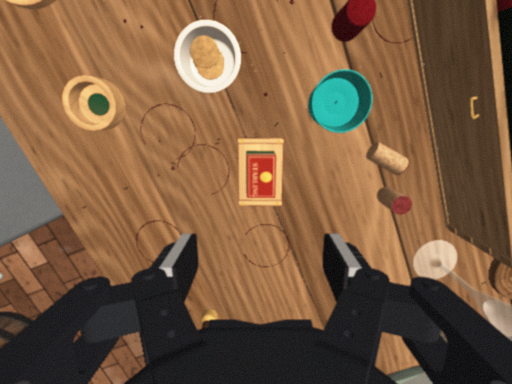

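The matchbox is centred on its tray at (261,175). Last is the stamp.

In the tool's units: -0.22 m / 0.8 = -0.275, -0.165 m / 0.8 = -0.2063.

```bash
python3 -m inch '{"x": [-0.0688,-0.1375,-0.2063,-0.275,-0.275,-0.275],"y": [-0.025,-0.05,-0.075,-0.1,-0.1,-0.1],"z": [0,0,0,0,0.025,0.025],"rx": [0,0,0,0,0,0],"ry": [0,0,0,0,0,0],"rz": [0,0,0,0,0,0],"jaw": [1,1,1,1,1,1]}'
python3 - <<'E'
from h import *
C=cam("wrist");save(C,"w10.png")
for n in("seal_stamp","stamp_cup"): print(n,[(round(d["conf"],2),np.round(d["position"],4).tolist()) for d in ctrl.mark_of("wrist",n)])
m=ctrl.masks_of("wrist","seal_stamp")
v,u=np.nonzero(m[0]["region"])
print(m[0]["conf"],u.min(),u.max(),v.min(),v.max())
# fit axis position: project model silhouettes
best=None
from scipy.optimize import minimize
reg=m[0]["region"]
def sil(x,y):
    pts=[]
    for z,r in((0,.0115),(.018,.0115),(.055,.012),(.065,.013),(.077,.009)):
        pts+= [proj(C,[x+r*np.cos(t),y+r*np.sin(t),z]) for t in np.linspace(0,6.28,16)]
    im=np.zeros((384,512),np.uint8);cv2.fillConvexPoly(im,cv2.convexHull(np.array(pts,np.float32)).astype(int),1);return im>0
g=[((reg&(s:=sil(x,y))).sum()/(reg|s).sum(),x,y) for x in np.arange(.42,.445,.001) for y in np.arange(-.337,-.31,.001)]
print(max(g))
go([.432,-.325,.035])
E
```

```text
time: 23.35
eef_pos: [0.43, -0.3227, 0.1842]
tcp_rot: [0.829, 0.559, -0.0, -0.003]
contact_force: [-0.7, -0.7, 0.5]
opening: 1.006
finger_force: 0.0
seal_stamp [(0.73, [0.4348, -0.325, -0.0001])]
stamp_cup []
0.72 253 278 167 202
(np.float64(0.9387222946544981), np.float64(0.435), np.float64(-0.324))
tcp [ 0.432 -0.323  0.188] yaw -21.9 shift [-0.0019  0.0003  0.1526] rotvec [0 0 0] dist 0.153 q6 -0.45 t 23.6
```

View pics/w10.png

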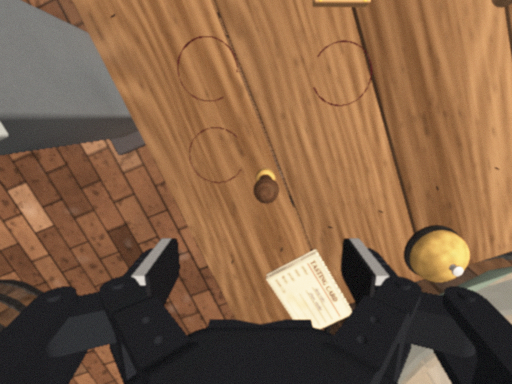

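The stamp's top shows at (265,190), standing upright. Model fit gives (0.435, -0.324). Gripping the handle.

Careful with the scale: shifts go in shares of 0.8 m and turns go in shares of 90 degrees. That gives: 0.15 m / 0.8 = 0.1875, 0.004 m / 0.8 = 0.005.

```bash
python3 -m inch '{"x": [0,0,0,0,0,0,0,0,0,0],"y": [0.005,0.005,0.005,0.005,0.005,0.005,0.005,0.005,0.005,0.005],"z": [0.0625,0.125,0.1875,0.1875,0.1875,0.1875,0.1875,0.1875,0.1875,0.1875],"rx": [0,0,0,0,0,0,0,0,0,0],"ry": [0,0,0,0,0,0,0,0,0,0],"rz": [0,0,0,0,0,0,0,0,0,0],"jaw": [0.9,0.9,0.9,0.9,0,0,0,0,0,0]}' 40
python3 -m inch '{"x": [0,0,0],"y": [0,0,0],"z": [-0.05,-0.1,-0.1],"rx": [0,0,0],"ry": [0,0,0],"rz": [0,0,0],"jaw": [0,0,0]}'
python3 - <<'E'
from h import *
C=cam("wrist");save(C,"w11.png")
print([(round(d["conf"],2),np.round(d["position"],4).tolist()) for d in ctrl.mark_of("wrist","seal_stamp")])
go([.440,-.001,.12])
E
```

```text
time: 24.8
eef_pos: [0.4365, -0.3263, 0.0398]
tcp_rot: [0.829, 0.559, 0.0, 0.002]
contact_force: [-1.0, 1.1, 7.1]
opening: 0.272
finger_force: 38.9
time: 25.18
eef_pos: [0.4375, -0.3271, 0.1218]
tcp_rot: [0.829, 0.559, 0.001, 0.004]
contact_force: [0.2, -1.3, -1.6]
opening: 0.273
finger_force: 39.5
[(0.81, [0.4337, -0.328, 0.0823])]
tcp [ 0.435 -0.325  0.117] yaw -22.0 shift [ 0.302  -0.117  -0.0027] rotvec [0 0 0] dist 0.324 q6 -0.44 t 25.3
```

View pics/w11.png

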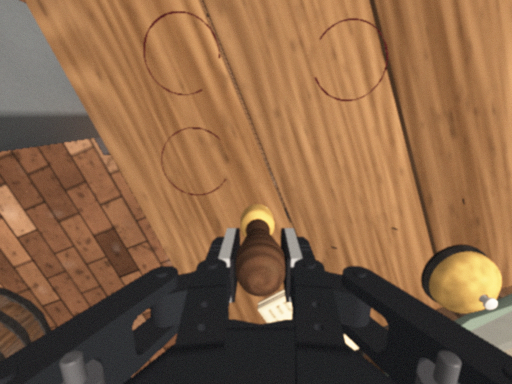

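The stamp is held upright at (260,250). Carrying it to the cup.

In the tool's units: 0.302 m / 0.8 = 0.3775, -0.117 m / 0.8 = -0.1463.

```bash
python3 -m inch '{"x": [0.0625,0.125,0.1875,0.25,0.3125,0.3775,0.3775,0.3775],"y": [-0.025,-0.0488,-0.0725,-0.0975,-0.1213,-0.1463,-0.1463,-0.1463],"z": [0,0,0,0,0,0,0,0],"rx": [0,0,0,0,0,0,0,0],"ry": [0,0,0,0,0,0,0,0],"rz": [0,0,0,0,0,0,0,0],"jaw": [0,0,0,0,0,0,0,0]}'
python3 - <<'E'
from h import *
C=cam("wrist");save(C,"w12.png")
for n in("seal_stamp","stamp_cup"): print(n,[(round(d["conf"],2),np.round(d["position"],4).tolist()) for d in ctrl.mark_of("wrist",n)])
rect(C,"wrist","stamp_cup",.026)
h=cv2.cvtColor(C["pixels"],cv2.COLOR_RGB2HSV); m=((h[...,0]>50)&(h[...,0]<95)&(h[...,1]>90)).astype(np.uint8)
for cn in cv2.findContours(m,0,2)[0]:
  if cv2.contourArea(cn)>100:
    P=np.array([ray(C,p[0],.006)[:2] for p in cn],np.float32)*1000; print("green",cv2.minAreaRect(P),cn.mean((0,1)))
go([.44,-.001,.042])
E
```

```text
time: 26.28
eef_pos: [0.4393, -0.001, 0.116]
tcp_rot: [0.829, 0.56, -0.001, -0.001]
contact_force: [-0.3, -0.7, -1.0]
opening: 0.274
finger_force: 39.6
seal_stamp [(0.83, [0.4359, 0.0001, 0.0761])]
stamp_cup [(0.94, [0.4397, -0.0044, 0.0004])]
stamp_cup 0.71 ctr [442.3   6.3] mean [442.9   7.7] long -30.4 size [58.5 55.9] px 261 188
green ((439.9124450683594, 1.3897390365600586), (21.770780563354492, 22.02242088317871), 68.08222961425781) [259.80487805 189.14634146]
green ((442.82769775390625, 141.99168395996094), (59.068565368652344, 26.238256454467773), 7.8638787269592285) [199.35576923  38.94230769]
tcp [ 0.44  -0.002  0.117] yaw -22.1 shift [ 0.0012 -0.0006  0.075 ] rotvec [0 0 0] dist 0.075 q6 0.15 t 26.5
```

View pics/w12.png

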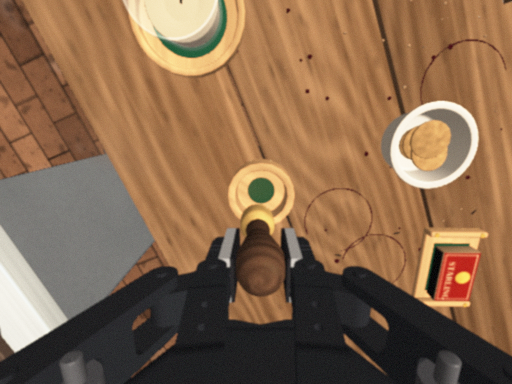

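The stamp's foot at (259,215) is in line with the felt spot at (260,189). Lowering and releasing.

In the tool's units: 0.073 m / 0.8 = 0.0913, 0.06 m / 0.8 = 0.075.

```bash
python3 -m inch '{"x": [0.0013,0.0013,0.0013,0.0013,0.0013,0.0013,0.0013,0.0013,0.0013],"y": [0,0,0,0,0,0,0,0,0],"z": [0.05,0.075,0.0913,0.0913,0.0913,0.0913,0.0913,0.0913,0.0913],"rx": [0,0,0,0,0,0,0,0,0],"ry": [0,0,0,0,0,0,0,0,0],"rz": [0,0,0,0,0,0,0,0,0],"jaw": [0,0,0,0,0,0.8,0.8,0.8,0.8]}'
python3 -m inch '{"x": [0,0,0,0,0,-0.0625,-0.125,-0.1875,-0.1875],"y": [0,0,0,0,0,0,0,0,0],"z": [-0.0625,-0.125,-0.1875,-0.25,-0.25,-0.25,-0.25,-0.25,-0.25],"rx": [0,0,0,0,0,0,0,0,0],"ry": [0,0,0,0,0,0,0,0,0],"rz": [0,0,0,0,0,0,0,0,0],"jaw": [0.8,0.8,0.8,0.8,0.8,0.8,0.8,0.8,0.8]}'
python3 - <<'E'
from h import *
C=cam("wrist"); T=cam("top"); S=cam("scene")
for n in "seal_stamp stamp_cup votive_candle candle_dish sealing_wax wax_tray matchbox match_tray dropper_bottle cracker_ramekin".split():
  for c in("wrist","top","scene"): print(n,c,[(round(d["conf"],2),np.round(d["position"],3).tolist()) for d in ctrl.mark_of(c,n)[:4]])
save(C,"w13.png")
E
```

```text
time: 27.6
eef_pos: [0.4404, -0.0001, 0.0442]
tcp_rot: [0.829, 0.559, -0.0, -0.0]
contact_force: [-0.0, 1.3, 1.2]
opening: 0.8
finger_force: 0.0
time: 28.72
eef_pos: [0.3828, -0.1413, 0.2428]
tcp_rot: [0.831, 0.557, -0.001, -0.001]
contact_force: [0.8, -0.1, 0.1]
opening: 0.797
finger_force: 0.0
seal_stamp wrist [(0.63, [0.437, 0.001, 0.005]), (0.59, [0.441, -0.004, -0.001])]
seal_stamp top [(0.56, [0.435, -0.003, 0.002])]
seal_stamp scene [(0.59, [0.44, 0.002, 0.004])]
stamp_cup wrist [(0.96, [0.442, -0.004, -0.002])]
stamp_cup top [(0.67, [0.441, 0.003, 0.002])]
stamp_cup scene [(0.74, [0.439, -0.002, -0.0])]
votive_candle wrist [(0.94, [0.698, -0.106, -0.003])]
votive_candle top [(0.81, [0.42, 0.402, 0.004]), (0.79, [0.444, 0.156, 0.006]), (0.62, [0.388, 0.526, -0.002]), (0.57, [0.697, -0.099, 0.001])]
votive_candle scene [(0.78, [0.441, 0.162, 0.008]), (0.55, [0.695, -0.1, -0.006]), (0.48, [0.389, 0.531, 0.0]), (0.42, [0.417, 0.406, 0.002])]
candle_dish wrist [(0.6, [0.443, -0.003, -0.002])]
candle_dish top [(0.68, [0.44, 0.156, 0.0])]
candle_dish scene [(0.54, [0.445, 0.161, -0.004])]
sealing_wax wrist []
sealing_wax top [(0.53, [0.601, 0.313, 0.004])]
sealing_wax scene [(0.52, [0.599, 0.317, 0.005])]
wax_tray wrist []
wax_tray top [(0.61, [0.595, 0.31, -0.004])]
wax_tray scene [(0.61, [0.597, 0.314, -0.001])]
matchbox wrist [(0.83, [0.591, -0.15, 0.001])]
matchbox top [(0.64, [0.586, -0.149, 0.0])]
matchbox scene [(0.7, [0.593, -0.152, 0.004])]
match_tray wrist [(0.64, [0.586, -0.15, -0.002])]
match_tray top [(0.73, [0.588, -0.15, -0.001])]
match_tray scene [(0.46, [0.589, -0.148, -0.003])]
dropper_bottle wrist []
dropper_bottle top [(0.69, [0.43, 0.321, -0.002]), (0.45, [0.438, 0.005, 0.004])]
dropper_bottle scene [(0.67, [0.43, 0.323, -0.005])]
cracker_ramekin wrist [(0.95, [0.59, -0.013, 0.0])]
cracker_ramekin top [(0.83, [0.586, -0.013, -0.002])]
cracker_ramekin scene [(0.56, [0.583, -0.012, 0.001])]
```

View pics/w13.png

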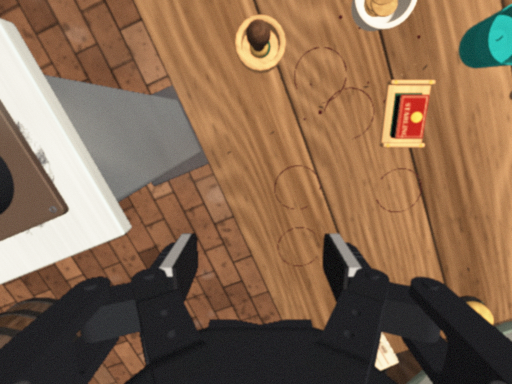

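The stamp stands upright in its cup at (260,40) and the matchbox lies on its tray at (409,116). All three cameras agree on the positions. Handing in.

```bash
python3 -c "
from plant import ctrl
print(ctrl.sign_off())"
```

```text
the job is handed in; nothing more can be done
None
```

The job is handed in: the stamp, candle, wax and matchbox are each in their own holder, the dropper bottle and ramekin read as unmoved, and it took about 29 s of the 109 s; sign-off gave no verdict.

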